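Find the thread hand of a filter cap and lift it off

TASK

Lift the blue dust cover with the steel handle off the filter bowl and stand it upright on the bench beside the unit. Then take off the red twist cap underneath: nobody knows whether its thread is right- or left-handed, so try it one way and, if it will not move, the other, then lift it off. Finish still holding the cap in the gripper, level and still, at least 5 cm above where it sat; leave the other things on the bench where they are.

Things in the scene. Friction and masses are not known exactly. Their poses are not given: they have to be found in the camera images.
- unit: Purge-air unit, fixed: dark base plate 10 mm thick, 108 wide (x -55 to +150 mm), an aluminium filter bowl (94 across, flat shoulder 50 mm above the bench) toward the robot and a grey blower housing (66 x 84 mm, top at 102 mm) behind. Origin at bench height on the bowl's axis, z up, +x from bowl to housing, whose near face is 80 mm from that axis.
- neck_top (a point): Top centre of the brass neck (43 mm across) that stands up from the bowl's shoulder, inside the cap; 86 mm above the bench. The underside of the cap's top rests on it; the cap hangs 28 mm down round it.
- cap_center (a point): Centre of the red ribbed round cap, 54 mm across, 36 mm tall, 18 mm from its top and its lower edge; z up. Seated, its lower edge is 8 mm above the bowl's shoulder and its top 94 mm above the bench. A white stripe on top points along its -x. Grip it across its diameter; the fingers slip round it when it is blocked.
- cap: The same cap, loose, about 80 g; origin at the centre of its lower edge. It starts locked, x parallel to the unit's x. Quarter-turn thread: the loosening way it turns freely and level, to a stop at 67 deg, and lifts off from 52 deg on; the other way it stops within 5 deg. Which way loosens varies and cannot be seen. Locked, it can rise only 2 mm.
- cover_handle (a point): Middle of the level top bar of the dust cover's steel handle: bar 8 mm thick, 36 mm long, along this frame's y, 33 mm above the cover's top, 92 mm above its lower edge; z up. At first the bar is 142 mm above the bench; the cover clears the cap once raised 50 mm. Standing on the bench, its bar is at 92 mm.
- cover: Blue dust cover, loose, about 150 g: an upside-down round cup 80 mm across, 59 mm tall, open below, standing on the bowl's shoulder over the cap with about 10 mm room round it. Origin at the centre of its open lower edge, z up, y along the handle bar.
- loupe: Bystander: black loupe, 36 mm across, 34 mm tall, standing on the bench; origin under its centre.
- screwdriver_fine: Bystander: small screwdriver with dark green handle, 126 mm long, lying on the bench; origin at its underside, mid-length.
- weight_200g: Bystander: steel weight, 32 mm across, 44 mm tall, standing on the bench; origin under its centre.
- weight_100g: Bystander: steel weight, 26 mm across, 36 mm tall, standing on the bench; origin under its centre.
There are look-alikes about, which are no part of the job. Of the things that look like the cover, the largest one is meant.

How it is judged:
By the outcome, as a careful person would: the job done as asked, in the order asked, and still so for the second after the job is handed in, while the arm keeps its last pose, push and grip.
It also fails if it takes over 51 s, if anything falls off the work surface, if the arm or the gripper's body presses on something with over 40 N, if the wrist force passes 120 N, or if a joint passes its speed limit or range.

ROBOT

A 7-joint arm with a two-finger parallel gripper is mounted at the origin on a cart in front of the work surface, level with it; the furniture and walls round the work are solid. World frame = base frame: x ahead of the robot, y to its left, z up, the work surface at z = 0. Lengths are in mm, angles in rad, forces in N, time in s.
With the tool pointing down it reaches from about 400 to 875 mm from the base axis. Payload 4.4 kg.
Tool frame: the origin (TCP) lies midway between the tips of the shut fingers; the grasp point (between the pads) lies 19 mm behind it; z points along the fingers, x is the direction in which the jaws open and shut, and the axes are right-handed (so a half turn about z gives the same grasp; the last joint's range is limited). The gripper opens to 85 mm and grips with 20 to 120 N. Pads are 22 mm wide; open, the fingers measure 114 mm over their backs; the gripper's body (76 mm by 85 mm) begins 54 mm behind the grasp point. The pads swing forward as they close: fully open they stand 13 mm farther back than shut.
Start: joints at [1.124, 0.628, 0.038, 1.517, -0.027, 0.996, -0.02], TCP at [241.609, -603.442, 231.313] pointing down, gripper open.
Joint ranges: [-3.06, 3.06], [-0.37, 2.12], [-1.25, 1.32], [0.18, 2.47], [-1.1, 4.24], [0.23, 1.98], [-2.94, 2.94]. Speed limits (rad/s): [2.57, 2.57, 3.14, 3.14, 3.14, 3.14, 3.14].

INTERFACE

Orientations are given as a unit quaternion [x, y, z, w].
In Python, from bench import r gives the robot as it stands.
- The arm moves only by the shell command python3 -m pendant 'ROWS' [FORCE]. ROWS is a JSON object of lists of equal length, an entry for each row: "grip": the gripper's target within -1 to 1 (fully open at 1, half-way at 0, shut at -1); "travel": the shift along the tool's x, y, z in cm, a list of three; "twist": the turn about the tool's z in rad. A call has exactly 10 rows; each row is the pose to reach, as a shift and turn from the pose commanded when the call began, along the tool's axes at that moment; what a row does not reach only later rows make up. A row lasts 1/10 s, in which the tool goes at most 50 mm and 8.59 degrees, less where a joint would pass 70% of its speed; a pose out of reach is approached as far as the arm can. A call with a gripper value outside its range is refused whole. The fingers move at their own pace and stop on an object; FORCE is the grip in N (left out, the last holds). Time passes only in rows, so rows that repeat a pose let the fingers close, or fill a call up. It gives the time, the measured TCP pose, the force and the opening at its end, in the units of the state.
- r.state(): the state, without advancing time (a new reading comes with each control period).
- r.get_image(name): name is "scene" or "top" or "wrist"; returns a dict with "image" (400x640x3 uint8, blue, green, red), "vfov" (degrees; the focal length in pixels is half the picture's height over the tangent of half this angle, whatever the lens; pixels are square), "cx", "cy" (the principal point, pixels), "position" and "rotation" of the camera in the world; the wrist camera has in their place "hand_eye" (4x4, takes a point from camera to tool coordinates, whose origin is the TCP and whose axes are the tool frame's). Camera axes: x right, y down, z forward; pixel columns grow to the right and rows downward; lengths in mm; the calibration is good to about 2 mm. A picture is of the moment at which its call begins: read the wrist's pose just before it. There is no depth.
- r.hand_in(): hands the job in, once; it reports no verdict.
Trained networks look in the newest picture that a camera, given by its name, has taken for a name from the list of things; names that differ only in an ending like _2 or _b are one class to them, and where a whole thing is asked for, a point or a joint stands for the part that bears it (a point fixed in the world has none). Each returns a list of dicts, best first, with "conf" (0 to 1); they miss things now and then, are a little off and sometimes report something else, mostly with a low value. They report only what shows in the picture. A call takes as long as a camera call. They do not tell look-alikes from the thing itself.
- r.search_frame(camera, name): "location" ([row, column] in pixels, amid what is visible of it).
The state is a dict: "time": time; "q": joint angles; "qd": joint speeds; "joint_efforts": joint torques, N m; "eef_pos": TCP position; "tcp_rot": TCP orientation; "contact_force": force on the tool from outside, world axes, zero at the start; "wrist_torque": the same for the moment, N m; "width": finger opening in mm.
Only numpy, scipy, OpenCV 4.12 (cv2) and the standard library are available. Lean on these libraries where they do the work, as an engineer would, in place of code of your own. Each camera call takes 0.05 s, during which the arm holds its last target.

## Working session

There is one attempt and no reset: what is moved stays moved. The work goes in short steps, Python scripts to look and compute and a shell command to move; the robot and the scene stay as the last step left them, time stands still between calls to the robot, and variables do not carry over. Pictures are saved under pics/ and viewed, and the job is handed in when it is done.

```bash
mkdir -p pics; ls
python3 - <<'E'
from bench import r
import cv2
print(r.state())
for n in ("scene","top"):
    d=r.get_image(n); cv2.imwrite(f"pics/{n}0.png",d["image"])
    print(n,{k:v for k,v in d.items() if k!="image"})
    for t in ("cover","cover_handle","unit","cap","loupe","screwdriver_fine","weight_200g","weight_100g"):
        print(t,[(x["location"],round(x["conf"],2)) for x in r.search_frame(n,t)])
E
```

```text
pics
{'time': 0.0, 'q': array([ 1.12421128,  0.62939444,  0.03845394,  1.51836385, -0.0270086 ,
        0.99631735, -0.02002109]), 'qd': array([-0.0005586 ,  0.00021689,  0.0007289 ,  0.00135613, -0.00147125,
        0.00052092,  0.00067364]), 'joint_efforts': array([ 1.00413989e-03, -5.63405478e+01,  1.22708078e+00, -1.93445152e+01,
        1.11092094e-02,  1.04404741e-02, -3.11585040e-05]), 'eef_pos': array([ 241.35855124, -602.84436783,  230.35934141]), 'tcp_rot': array([ 8.28135022e-01, -5.60527805e-01, -8.21360295e-04, -5.38774449e-04]), 'contact_force': array([-0.84192201, -0.18893174,  0.04779602]), 'wrist_torque': array([-0.00476403,  0.01489275,  0.00216204]), 'width': 85.40785494599976}
scene {'vfov': 53.258455605612475, 'cx': 319.2379268266592, 'cy': 203.37357315554868, 'position': array([ -20.69440498, -474.21322575,  751.08645708]), 'rotation': array([ 0.82335781, -0.38562048,  0.17193794, -0.37923095])}
cover [([227.9, 316.0], 0.82), ([207.4, 250.2], 0.76), ([202.3, 335.8], 0.73)]
cover_handle [([230.4, 320.5], 0.94), ([206.1, 253.9], 0.79), ([201.4, 336.9], 0.66)]
unit [([206.8, 270.6], 0.64)]
cap []
loupe [([234.6, 389.1], 0.71)]
screwdriver_fine []
weight_200g [([313.3, 363.1], 0.54)]
weight_100g [([311.7, 378.9], 0.49)]
top {'vfov': 47.327387650338814, 'cx': 320.1670814744414, 'cy': 202.231904423935, 'position': array([ 425.90102167,    5.06040177, 1408.91441155]), 'rotation': array([-0.69927359,  0.7129434 , -0.02989167,  0.04283271])}
cover [([174.6, 317.0], 0.74), ([241.1, 279.8], 0.72), ([214.0, 326.8], 0.55)]
cover_handle [([241.7, 278.1], 0.93), ([209.5, 325.4], 0.54), ([214.3, 274.6], 0.26)]
unit [([219.1, 275.3], 0.74)]
cap []
loupe [([180.6, 371.9], 0.48)]
screwdriver_fine [([172.1, 237.1], 0.55)]
weight_200g [([240.0, 277.5], 0.69), ([256.8, 402.0], 0.4)]
weight_100g [([241.5, 408.9], 0.44)]
```

View pics/scene0.png

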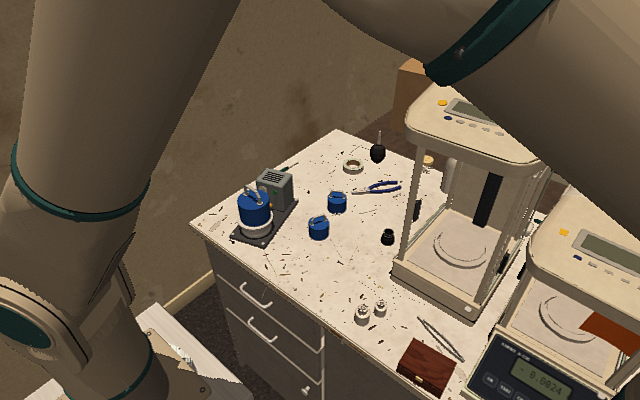

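View pics/top0.png

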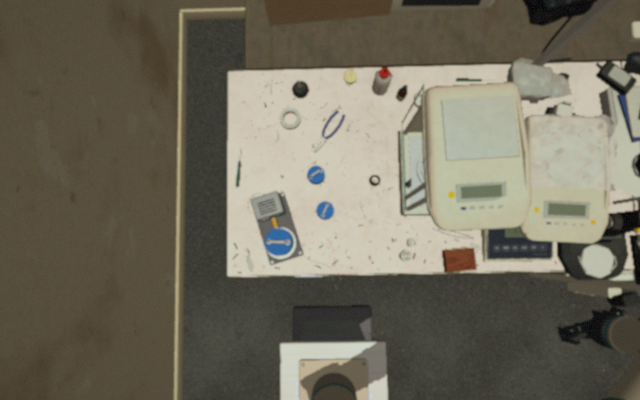

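Candidates for the cover (top picture, column,row): (280,241) on the bowl, (317,175) and (326,211) standing on the bench. The one on the bowl is plainly the largest. I'll check it in a close crop.

```bash
cat > h.py <<'E'
import numpy as np, cv2
from scipy.spatial.transform import Rotation as R
from bench import r
def K(d):
    f=d["image"].shape[0]/2/np.tan(np.radians(d["vfov"])/2); return f
def pose(d,st=None):
    if "hand_eye" in d:
        H=np.array(d["hand_eye"]); Rt=R.from_quat(st["tcp_rot"]).as_matrix()
        return Rt@H[:3,:3], Rt@H[:3,3]+st["eef_pos"]
    return (R.from_quat(d["rotation"]).as_matrix() if np.size(d["rotation"])==4 else np.array(d["rotation"])), np.array(d["position"])
def at(d,u,v,z,st=None):
    Rm,p=pose(d,st); f=K(d)
    k=Rm@np.array([(u-d["cx"])/f,(v-d["cy"])/f,1]); return p+k*(z-p[2])/k[2]
def proj(d,P,st=None):
    Rm,p=pose(d,st); c=Rm.T@(np.array(P,float)-p); f=K(d)
    return np.array([d["cx"]+f*c[0]/c[2],d["cy"]+f*c[1]/c[2]])
def crop(img,u,v,w,h,s,name):
    c=img[max(0,v-h):v+h,max(0,u-w):u+w]; cv2.imwrite(name,cv2.resize(c,None,fx=s,fy=s,interpolation=cv2.INTER_CUBIC))
E
python3 - <<'E'
from h import *
d=r.get_image("top"); crop(d["image"],290,215,60,60,5,"pics/top1.png")
s=r.get_image("scene"); crop(s["image"],290,205,60,50,6,"pics/scene1.png")
print("handle",at(d,278.5,241.5,142)); 
for u,v in((317,175),(326,211)): print(at(d,u,v,40))
E
```

```text
handle [449.91867993 144.55990413 142.        ]
[650.77310086  36.93260363  40.        ]
[540.62984756  11.78244381  40.        ]
```

View pics/top1.png

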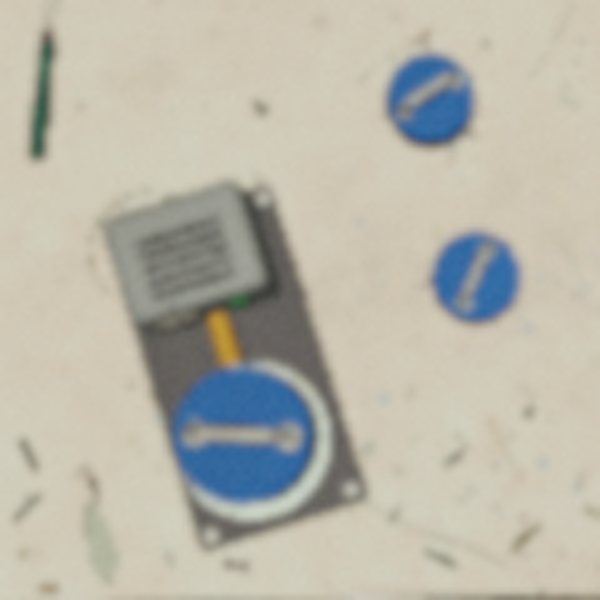

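View pics/scene1.png

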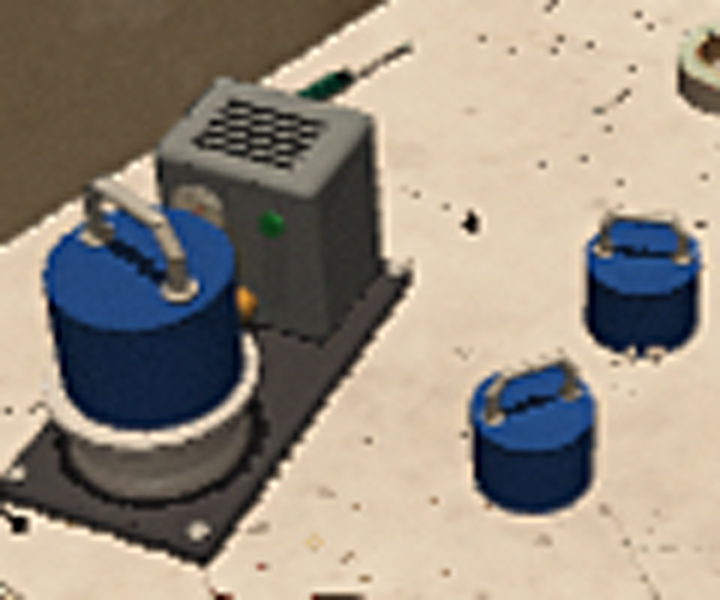

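The crop shows three blue covers with handles. The one on the bowl (280,241) is clearly bigger than the bench ones at (316,175) and (325,210), so it is the one to lift. Next I'll work out the geometry for the approach.

Run:
```python
from h import *
d=r.get_image("top"); s=r.get_image("scene"); st=r.state()
print("tool axes cols\n",R.from_quat(st["tcp_rot"]).as_matrix().round(3))
for n,u,v,z in (("h1",269,241.6,142),("h2",288,242,142),("p_nearL",271,265,10),("p_nearR",303,253.6,10),("p_farR",284.4,192.4,10),("edge",300,276,0),("edgeL",228,272,0),("bal1",430,230,300),("bal1r",520,225,300),("bal2",530,240,300),("box",445,270,40)):
    print(n,at(d,u,v,z).round(0))
print("scene handle",at(s,290-60+135/6,205-50+207/6,142).round(0), "proj of top est", proj(s,[450,144.5,142]))
# triangulated handle from networks
for n,t in (("top",d),("scene",s)): print(n,[ (x["location"],x["conf"]) for x in r.search_frame(n,"cover_handle")])
```

```text
tool axes cols
 [[ 0.372 -0.928  0.   ]
 [-0.928 -0.372  0.   ]
 [-0.    -0.    -1.   ]]
h1 [450. 171. 142.]
h2 [448. 118. 142.]
p_nearL [382. 183.  10.]
p_nearR [414.  85.  10.]
p_farR [603. 139.  10.]
edge [346.  95.   0.]
edgeL [362. 316.   0.]
bal1 [ 468. -240.  300.]
bal1r [ 476. -456.  300.]
bal2 [ 439. -478.  300.]
box [ 359. -336.   40.]
scene handle [452. 144. 142.] proj of top est [251.60501989 189.79806368]
top [([240.4, 278.1], 0.88), ([210.1, 328.1], 0.84), ([174.6, 314.7], 0.8)]
scene [([204.7, 254.4], 0.9), ([204.3, 337.3], 0.69), ([230.7, 318.3], 0.65)]
```

```bash
python3 -m pendant '{"grip":[1,1,1,1,1,1,1,1,1,1],"travel":[[-3.3,-2.6,-0.4],[-6.7,-5.2,-0.8],[-10,-7.8,-1.2],[-13.4,-10.4,-1.6],[-16.7,-13,-1.9],[-20.5,-16.2,-1.9],[-24.2,-19.3,-1.9],[-28,-22.5,-1.9],[-31.7,-25.6,-1.9],[-35.5,-28.8,-1.9]],"twist":[-0.1,-0.2,-0.35,-0.48,-0.6,-0.72,-0.84,-0.96,-1.08,-1.19]}'
```

```text
time: 2.2
eef_pos: [377.4, -165.3, 250.7]
tcp_rot: [1.0, 0.002, 0.001, 0.0]
contact_force: [1.0, -0.2, 0.4]
width: 85.4
```

```bash
python3 -m pendant '{"grip":[1,1,1,1,1,1,1,1,1,1],"travel":[[1.5,-4.5,0],[2.5,-9,0],[3.5,-13.5,0],[4.5,-18,0],[5.5,-22.5,0],[6.5,-27,0],[7.3,-31.1,0],[7.3,-31.1,0],[7.3,-31.1,0],[7.3,-31.1,0]],"twist":[0,0,0,0,0,0,0,0,0,0]}'
python3 - <<'E'
from h import *
st=r.state(); d=r.get_image("wrist"); cv2.imwrite("pics/w0.png",d["image"]); print(d["hand_eye"],d["vfov"],d["cx"],d["cy"],st["eef_pos"],st["tcp_rot"])
print([(x["location"],x["conf"]) for x in r.search_frame("wrist","cover_handle")])
E
```

```text
time: 3.2
eef_pos: [449.8, 142.7, 250.2]
tcp_rot: [1.0, -0.001, -0.0, 0.001]
contact_force: [-0.4, -0.7, -0.0]
width: 85.1
[[ 9.99999613e-01 -6.87335674e-04  5.49107009e-04 -6.67171869e-01]
 [ 5.07572789e-04  9.60574282e-01  2.78023003e-01 -7.11294909e+01]
 [-7.18553200e-04 -2.78022617e-01  9.60574260e-01 -1.42198248e+02]
 [ 0.00000000e+00  0.00000000e+00  0.00000000e+00  1.00000000e+00]] 66.71968874414807 319.26726719934624 201.3230833050599 [449.81770292 142.68509907 250.16690946] [ 9.99999434e-01 -8.02552905e-04 -2.88661405e-04  6.36172704e-04]
[([265.3, 389.0], 0.95), ([182.3, 323.9], 0.8), ([250.5, 479.0], 0.58)]
```

View pics/w0.png

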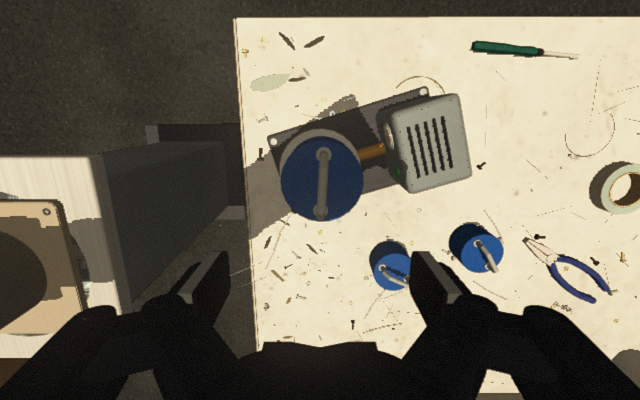

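The wrist picture shows the blue cover at (322,178). Its bar runs from (323,155) to (320,212), and the two small covers are to the right at (392,265) and (476,247).

Run:
```python
from h import *
st=r.state(); d=r.get_image("wrist"); crop(d["image"],322,180,60,50,6,"pics/w0c.png")
a,b=at(d,323.5,155,144,st),at(d,320,212,144,st); print(a,b,(a+b)/2, np.degrees(np.arctan2(*(a-b)[:2])))
print(proj(d,[450,145,142],st))
# plate corners
for u,v in ((269,138),(427,88)): print(at(d,u,v,10,st))
```

```text
[453.03183656 180.85185872 144.        ] [450.05566575 131.95881266 144.        ] [451.54375115 156.40533569 144.        ] 3.4833559445533036
[319.89013881 196.76603289]
[387.53258228 184.3087216   10.        ]
[577.28993411 241.77706724  10.        ]
```

View pics/w0c.png

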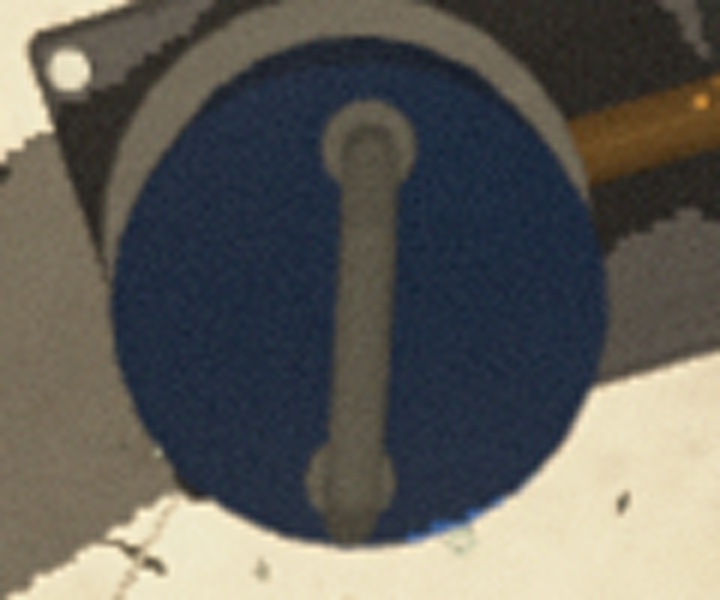

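Run:
```python
from h import *
st=r.state(); d=r.get_image("wrist")
print("disc",at(d,322,178.7,109,st))
a,b=at(d,323.5,160,144,st),at(d,320.3,218.3,144,st); print(a,b,(a+b)/2, np.degrees(np.arctan2(*(a-b)[:2])))
print("pos", st["eef_pos"])
```

```text
disc [452.20436395 153.87851429 109.        ]
[453.12251171 176.88819317 144.        ] [450.38815192 126.33345146 144.        ] [451.75533181 151.61082231 144.        ] 3.095946412406614
pos [450.07493077 142.53557441 250.343486  ]
```

```bash
python3 -m pendant '{"grip":[1,1,1,1,1,1,-1,-1,-1,-1],"travel":[[0.2,-0.65,3],[0.2,-0.65,6],[0.2,-0.65,9],[0.2,-0.65,11.5],[0.2,-0.65,12.7],[0.2,-0.65,12.7],[0.2,-0.65,12.7],[0.2,-0.65,12.7],[0.2,-0.65,12.7],[0.2,-0.65,12.7]],"twist":[0.05,0.05,0.05,0.05,0.05,0.05,0.05,0.05,0.05,0.05]}' 50
```

```text
time: 4.4
eef_pos: [452.5, 150.7, 124.0]
tcp_rot: [1.0, -0.025, 0.001, -0.0]
contact_force: [0.2, 0.3, -0.9]
width: 28.0
```

Run:
```python
from h import *
print(r.state()["width"])
d=r.get_image("wrist"); cv2.imwrite("pics/w1.png",d["image"])
```

```text
28.03636549878669
```

View pics/w1.png

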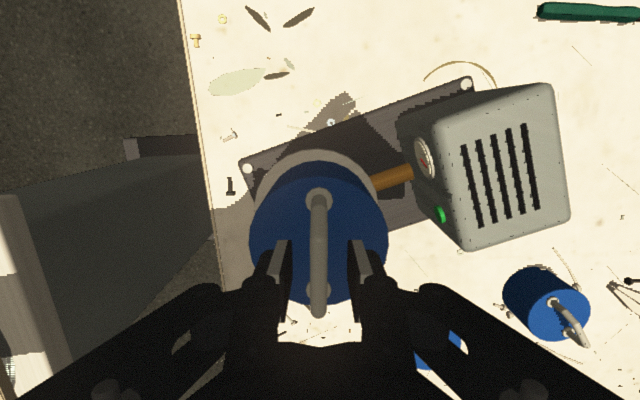

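The bar (319,200 to 319,318) sits between the two pads, which are still closing. I'll finish closing and then lift gently.

```bash
python3 -m pendant '{"grip":[-1,-1,-1,-1,-1,-1,-1,-1,-1,-1],"travel":[[0,0,0],[0,0,0],[0,0,0],[0,0,0],[0,0,0],[0,0,-0.5],[0,0,-1],[0,0,-2],[0,0,-3],[0,0,-4]],"twist":[0,0,0,0,0,0,0,0,0,0]}'
python3 - <<'E'
from h import *
d=r.get_image("wrist"); cv2.imwrite("pics/w2.png",d["image"])
d=r.get_image("scene"); crop(d["image"],290,205,60,50,6,"pics/s2.png")
E
```

```text
time: 5.45
eef_pos: [452.2, 150.7, 164.4]
tcp_rot: [1.0, -0.025, 0.0, -0.0]
contact_force: [-0.5, -0.5, -1.9]
width: 6.0
```

View pics/w2.png

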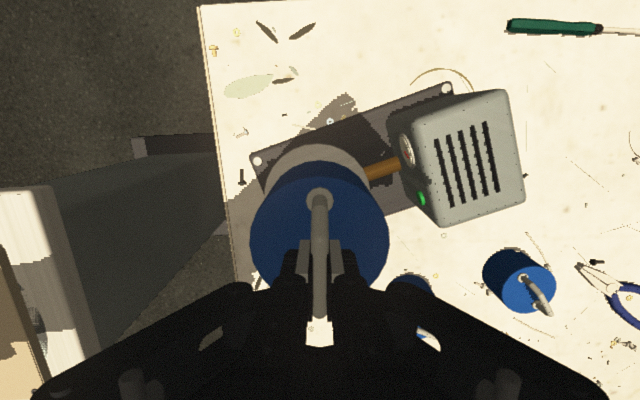

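View pics/s2.png

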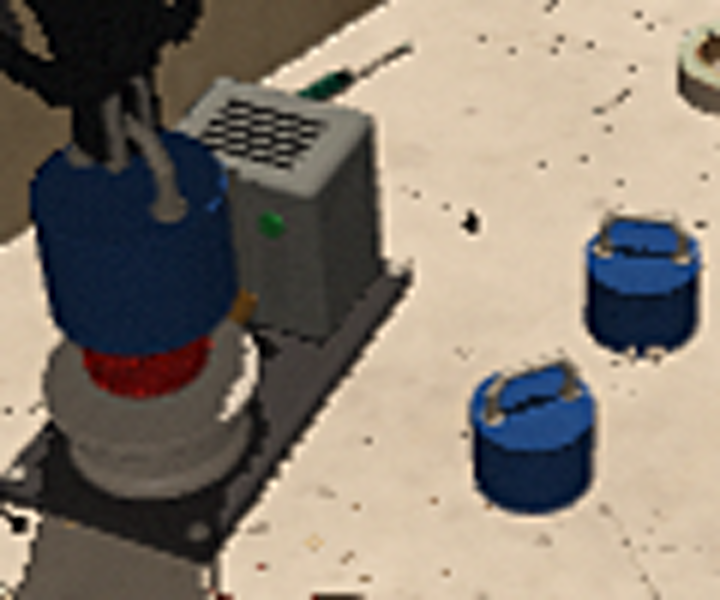

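Cover lifted and the red cap shows on the neck at (255,212). I'll carry the cover to the right of the unit, around (430,0).

```bash
python3 -m pendant '{"grip":[-1,-1,-1,-1,-1,-1,-1,-1,-1,-1],"travel":[[0,0,-2.5],[0,0,-5],[-0.3,3,-5],[-0.6,6.5,-5],[-1,10,-5],[-1.3,13,-5],[-1.4,15.1,-4],[-1.4,15.1,-1],[-1.4,15.1,2.5],[-1.4,15.1,5.5]],"twist":[0,0,0,0,0,0,0,0,0,0]}'
python3 - <<'E'
from h import *
st=r.state();d=r.get_image("wrist"); cv2.imwrite("pics/w3.png",d["image"]);print(st["eef_pos"],st["contact_force"])
d=r.get_image("scene"); crop(d["image"],300,220,60,50,6,"pics/s3.png")
E
```

```text
time: 6.55
eef_pos: [430.4, 0.1, 107.3]
tcp_rot: [1.0, -0.026, 0.0, -0.0]
contact_force: [0.3, -0.1, -1.0]
width: 5.9
[4.30444495e+02 7.31061293e-02 1.07250040e+02] [ 0.31383209 -0.14752638 -0.95585245]
```

View pics/w3.png

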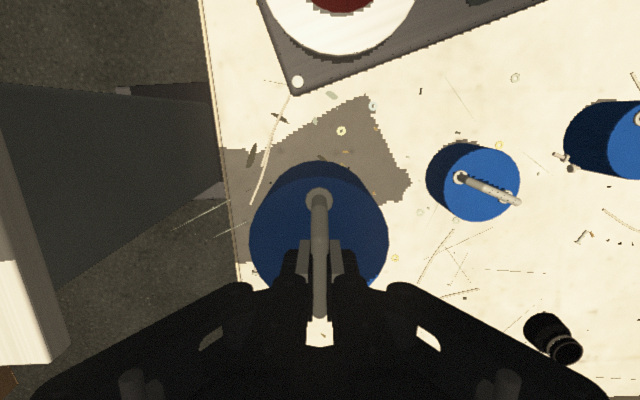

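View pics/s3.png

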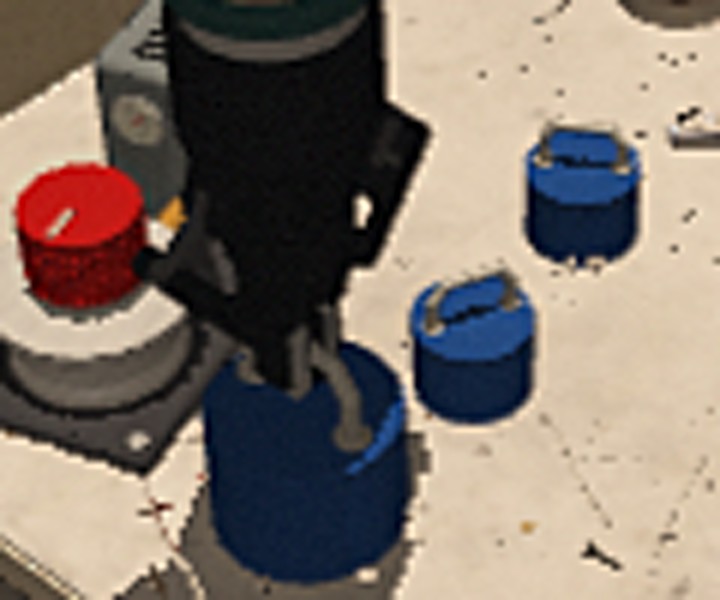

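Run:
```python
from h import *
st=r.state();d=r.get_image("wrist")
print(at(d,237,255,0,st),at(d,224,165,0,st), at(d,297,83,10,st), at(d,440,195,0,st))
```

```text
[350.3731882  -46.87631259   0.        ] [349.87361052  34.51394689   0.        ] [415.03598681  93.52124025  10.        ] [5.28479929e+02 2.93925794e-01 0.00000000e+00]
```

```bash
python3 -m pendant '{"grip":[-1,-1,-1,-1,-1,-1,-1,-1,-1,-1],"travel":[[0,0,1],[0,0,2],[0,0,2.6],[0,0,2.9],[0,0,3.1],[0,0,3.2],[0,0,3.3],[0,0,3.35],[0,0,3.35],[0,0,3.35]],"twist":[0,0,0,0,0,0,0,0,0,0]}'
```

```text
time: 7.7
eef_pos: [430.6, 0.6, 74.9]
tcp_rot: [1.0, -0.025, 0.0, -0.0]
contact_force: [-0.9, 0.4, -1.1]
width: 6.3
```

```bash
python3 -m pendant '{"grip":[-1,-1,-1,-1,-1,-0.9,-0.8,-0.4,-0.2,0],"travel":[[0,0,0.05],[0,0,0.1],[0,0,0.15],[0,0,0.2],[0,0,0.2],[0,0,0.2],[0,0,0.2],[0,0,0.2],[0,0,0.2],[0,0,0.2]],"twist":[0,0,0,0,0,0,0,0,0,0]}'
python3 - <<'E'
from h import *
st=r.state();d=r.get_image("wrist"); cv2.imwrite("pics/w4.png",d["image"]);print(st["contact_force"],st["width"])
d=r.get_image("scene"); crop(d["image"],300,220,60,50,6,"pics/s4.png")
E
```

```text
time: 8.7
eef_pos: [430.6, 0.6, 72.7]
tcp_rot: [1.0, -0.025, 0.0, -0.0]
contact_force: [-0.1, 0.4, 0.5]
width: 42.7
[-0.06889617  0.36232091  0.5392345 ] 42.685703057412894
```

View pics/w4.png

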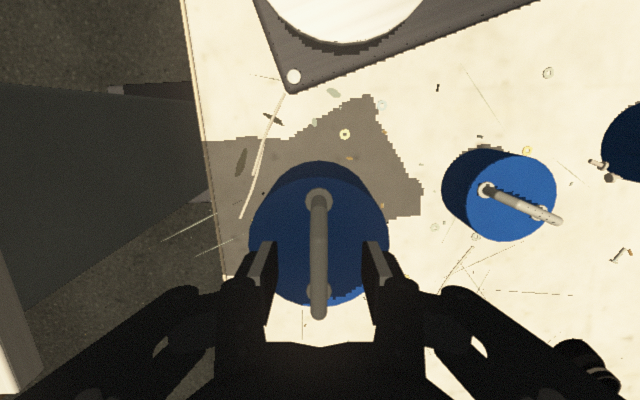

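View pics/s4.png

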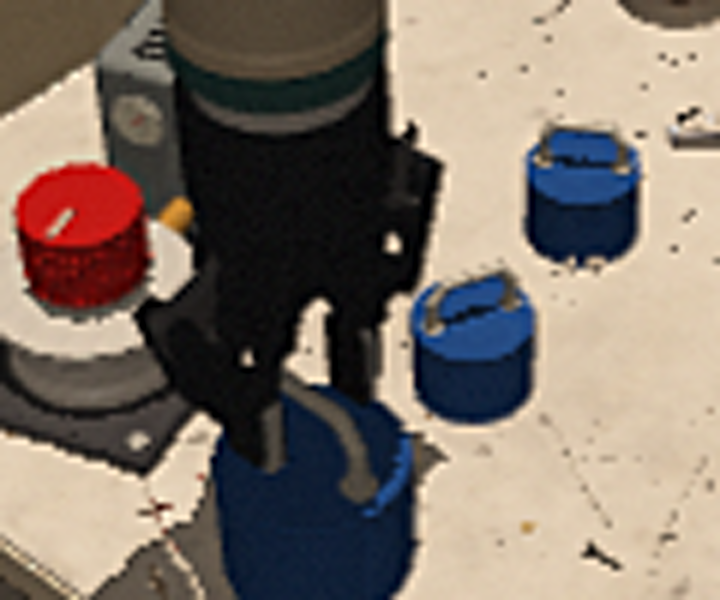

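The cover stands upright on the bench and the fingers are clear of the bar. Raising and going back over the cap.

```bash
python3 -m pendant '{"grip":[0,0,0,1,1,1,1,1,1,1],"travel":[[0,0,-3],[0,0,-7],[0,0,-11],[0.2,-2,-14],[0.5,-6,-15],[0.9,-10,-15],[1.2,-13,-15],[1.4,-15,-15],[1.4,-15,-15],[1.4,-15,-15]],"twist":[0,0,0,0,0,0,0,0,0,0]}'
python3 - <<'E'
from h import *
st=r.state();d=r.get_image("wrist"); cv2.imwrite("pics/w5.png",d["image"]);print(st["eef_pos"],st["tcp_rot"])
for n in("cap","cap_center"):print([(x["location"],x["conf"]) for x in r.search_frame("wrist",n)])
im=d["image"].astype(int); m=((im[...,2]>90)&(im[...,1]<60)&(im[...,0]<60)).astype(np.uint8)
n,l,s,c=cv2.connectedComponentsWithStats(m); i=1+np.argmax(s[1:,4]); print(s[i],c[i])
E
```

```text
time: 9.8
eef_pos: [451.6, 149.3, 222.5]
tcp_rot: [1.0, -0.025, -0.0, 0.0]
contact_force: [0.3, -0.6, -0.1]
width: 85.3
[451.56121916 149.26974769 222.52146372] [ 9.99696712e-01 -2.46189823e-02 -4.37583854e-04  4.46152120e-04]
[([189.2, 316.9], 0.81)]
[([188.9, 317.7], 0.95)]
[ 289  162   58   57 2420] [318.10619835 190.1338843 ]
```

View pics/w5.png

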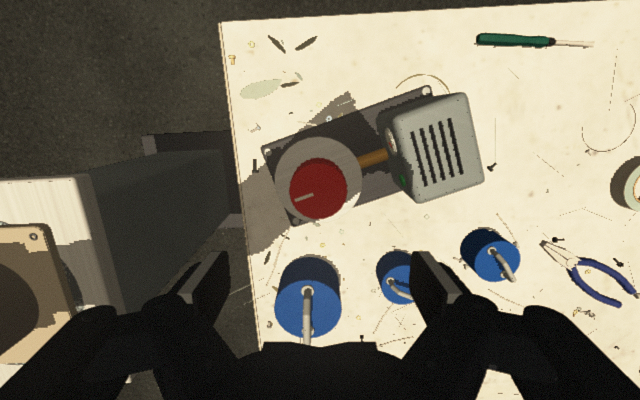

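The wrist picture shows the red cap at (318,190) with its white stripe toward the lower left, and the cover standing at (307,300). Now I'll measure the cap centre from all three cameras.

Run:
```python
from h import *
st=r.state();d=r.get_image("wrist"); crop(d["image"],318,190,50,45,8,"pics/w5c.png")
print(at(d,318.1,190.3,94,st))
im=r.get_image("top"); 
i=im["image"].astype(int); m=((i[...,2]>110)&(i[...,1]<80)&(i[...,0]<80)).astype(np.uint8); m[:215]=0;m[:,330:]=0
n,l,s,c=cv2.connectedComponentsWithStats(m); k=1+np.argmax(s[1:,4]); print(s[k],c[k],at(im,*c[k],94))
```

```text
[450.25243227 151.30846612  94.        ]
[285 239   2   3   4] [285.5 240. ] [454.75113186 129.63495357  94.        ]
```

View pics/w5c.png

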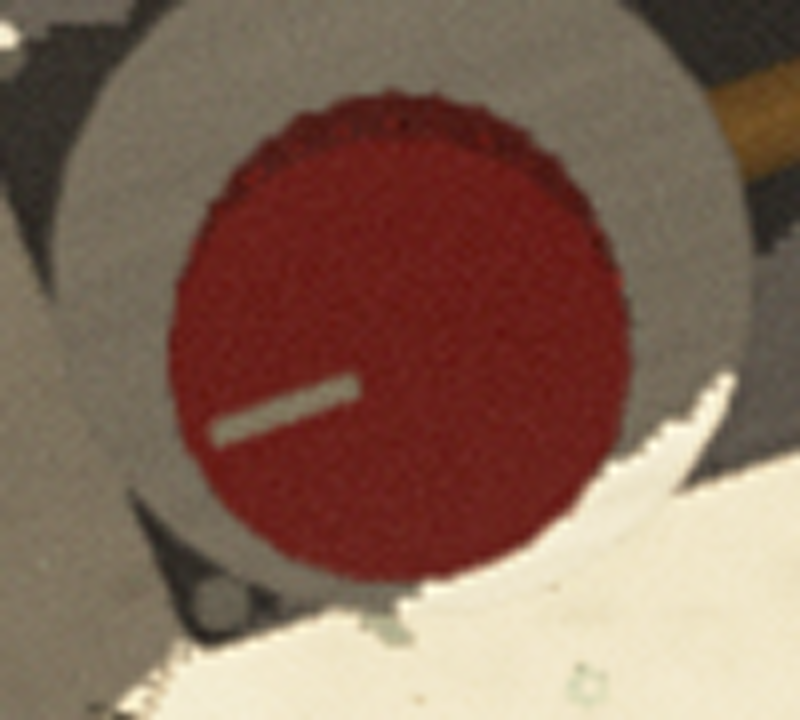

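```bash
python3 -m pendant '{"grip":[1,1,1,1,1,1,-1,-1,-1,-1],"travel":[[0,-0.1,4],[-0.1,-0.2,8],[-0.1,-0.2,12],[-0.1,-0.2,15],[-0.1,-0.2,16.4],[-0.1,-0.2,16.4],[-0.1,-0.2,16.4],[-0.1,-0.2,16.4],[-0.1,-0.2,16.4],[-0.1,-0.2,16.4]],"twist":[0,0,0,0,0,0,0,0,0,0]}' 50
python3 - <<'E'
from h import *
st=r.state();d=r.get_image("wrist"); cv2.imwrite("pics/w6.png",d["image"]);print(st["contact_force"],st["wrist_torque"],st["q"])
E
```

```text
time: 11.05
eef_pos: [451.6, 151.8, 60.4]
tcp_rot: [1.0, -0.025, 0.001, -0.0]
contact_force: [-0.7, 0.6, 4.8]
width: 53.7
[-0.72348792  0.59149046  4.84232152] [ 0.01526263  0.41731235 -0.0721287 ] [-0.20164224  0.68894858 -0.2672411   2.12750464  0.47178187  0.37891747
 -0.90261527]
```

View pics/w6.png

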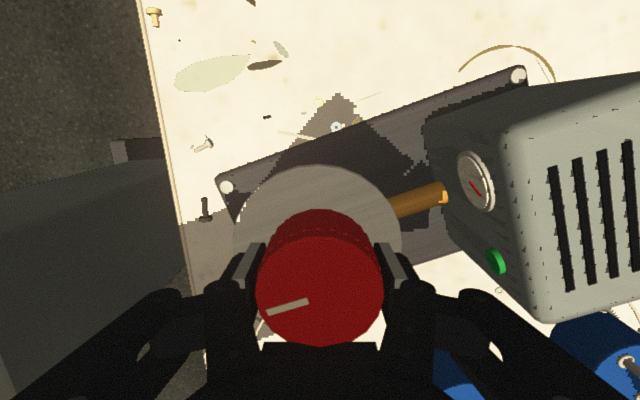

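The cap is gripped (width 53.7, stripe at (287,307)). Trying counter-clockwise seen from above first.

```bash
python3 -m pendant '{"grip":[-1,-1,-1,-1,-1,-1,-1,-1,-1,-1],"travel":[[0,0,0],[0,0,0],[0,0,0],[0,0,0],[0,0,0],[0,0,0],[0,0,0],[0,0,0],[0,0,0],[0,0,0]],"twist":[0,-0.04,-0.08,-0.12,-0.16,-0.2,-0.25,-0.3,-0.3,-0.3]}'
python3 - <<'E'
from h import *
st=r.state();d=r.get_image("wrist"); cv2.imwrite("pics/w7.png",d["image"]);print(st["contact_force"],st["wrist_torque"],st["q"][6],R.from_quat(st["tcp_rot"]).as_euler("xyz",True))
E
```

```text
time: 12.1
eef_pos: [451.6, 148.9, 60.1]
tcp_rot: [0.993, 0.122, 0.0, 0.002]
contact_force: [-0.9, -5.4, 6.6]
width: 52.9
[-0.86701778 -5.35332268  6.57730123] [-1.10005932  0.04433433 -0.83075954] -0.7112222963635302 [1.79802949e+02 4.91254124e-03 1.39754505e+01]
```

View pics/w7.png

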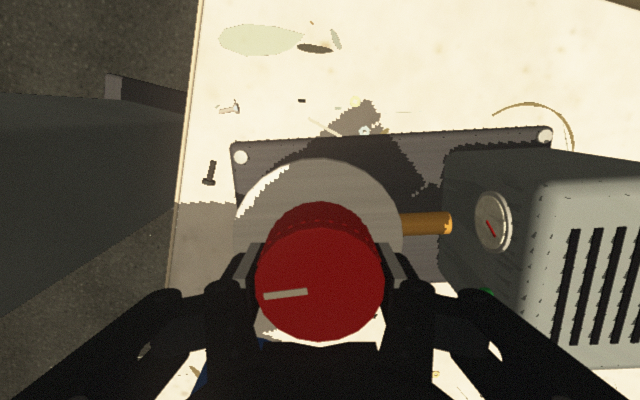

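In the tool's view the plate swung 17° but the stripe only about 11°, so the cap stopped after about 6°, with 0.83 N·m on the wrist. That way is blocked. Now turning it clockwise.

```bash
python3 -m pendant '{"grip":[-1,-1,-1,-1,-1,-1,-1,-1,-1,-1],"travel":[[0,0,0],[0,0,0],[0,0,0],[0,0,0],[0,0,0],[0,0,0],[0,0,0],[0,0,0],[0,0,0],[0,0,0]],"twist":[0.08,0.2,0.33,0.46,0.59,0.72,0.85,0.98,1.1,1.15]}'
python3 - <<'E'
from h import *
st=r.state();d=r.get_image("wrist"); cv2.imwrite("pics/w8.png",d["image"]);print(st["contact_force"],st["wrist_torque"],st["q"],R.from_quat(st["tcp_rot"]).as_euler("xyz",True))
E
```

```text
time: 13.15
eef_pos: [449.6, 149.2, 60.1]
tcp_rot: [0.899, -0.437, -0.0, 0.002]
contact_force: [-3.6, -5.7, 8.7]
width: 53.1
[-3.64358465 -5.68378132  8.73199332] [-1.21116969  0.83543984  0.12674044] [-0.3337856   0.67793025 -0.06957637  2.133535    0.13818216  0.33780204
 -1.42346282] [ 1.79774687e+02 -5.78756392e-02 -5.18429065e+01]
```

View pics/w8.png

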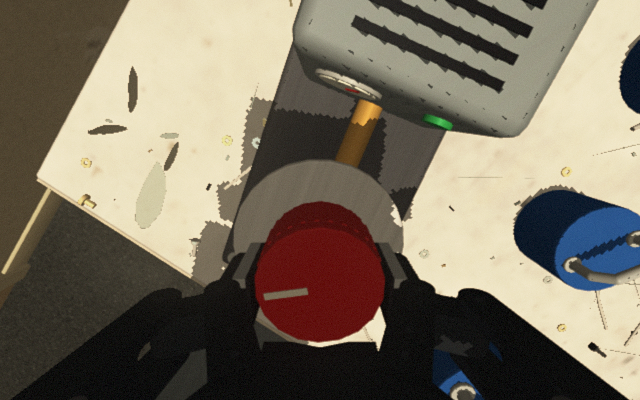

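The cap turned with the gripper by 66° (stripe still at (286,295) in the tool's view) at low torque, so it is about 60° from locked. Lifting.

```bash
python3 -m pendant '{"grip":[-1,-1,-1,-1,-1,-1,-1,-1,-1,-1],"travel":[[0,0,-0.3],[0,0,-0.8],[0,0,-1.5],[0,0,-2.5],[0,0,-3.7],[0,0,-5],[0,0,-6.5],[0,0,-8],[0,0,-9],[0,0,-9.5]],"twist":[0,0,0,0,0,0,0,0,0,0]}'
python3 - <<'E'
from h import *
st=r.state();d=r.get_image("wrist"); cv2.imwrite("pics/w9.png",d["image"]);print(st["contact_force"],st["wrist_torque"])
d=r.get_image("scene"); crop(d["image"],290,205,60,50,6,"pics/s9.png")
E
```

```text
time: 14.2
eef_pos: [452.4, 152.6, 155.4]
tcp_rot: [0.901, -0.435, 0.001, -0.002]
contact_force: [-0.7, 0.6, -0.8]
width: 53.0
[-0.67110078  0.61032705 -0.82631496] [0.066767   0.03211175 0.0016389 ]
```

View pics/w9.png

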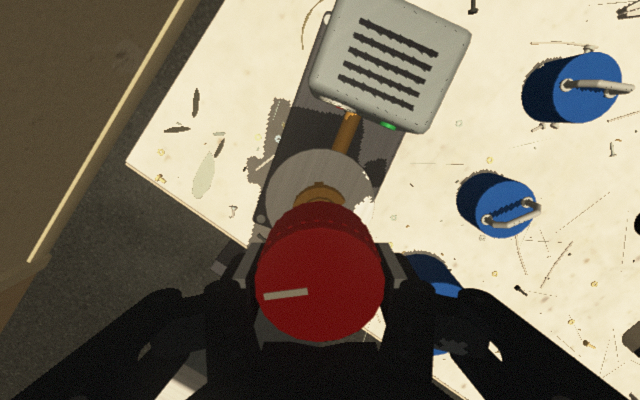

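View pics/s9.png

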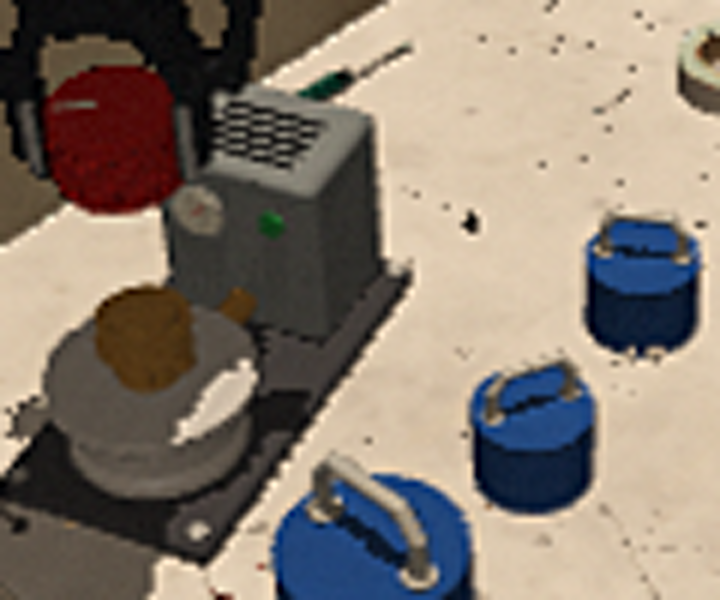

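The cap is off and hangs level in the gripper at (258,178). The bare brass neck shows below it, the cover stands upright, and the small covers have not moved. One call to settle, then the final check.

```bash
python3 -m pendant '{"grip":[-1,-1,-1,-1,-1,-1,-1,-1,-1,-1],"travel":[[0,0,0],[0,0,0],[0,0,0],[0,0,0],[0,0,0],[0,0,0],[0,0,0],[0,0,0],[0,0,0],[0,0,0]],"twist":[0,0,0,0,0,0,0,0,0,0]}'
python3 - <<'E'
from h import *
st=r.state(); print(st["width"],abs(st["qd"]).max(),R.from_quat(st["tcp_rot"]).as_euler("xyz",True))
d=r.get_image("scene"); crop(d["image"],300,220,80,70,5,"pics/s10.png")
E
```

```text
time: 15.3
eef_pos: [451.1, 151.7, 153.8]
tcp_rot: [0.9, -0.435, 0.0, -0.0]
contact_force: [0.9, 0.1, -0.3]
width: 52.8
52.7772445629361 0.001001903750814537 [-1.79998724e+02 -8.91389940e-04 -5.15686508e+01]
```

View pics/s10.png

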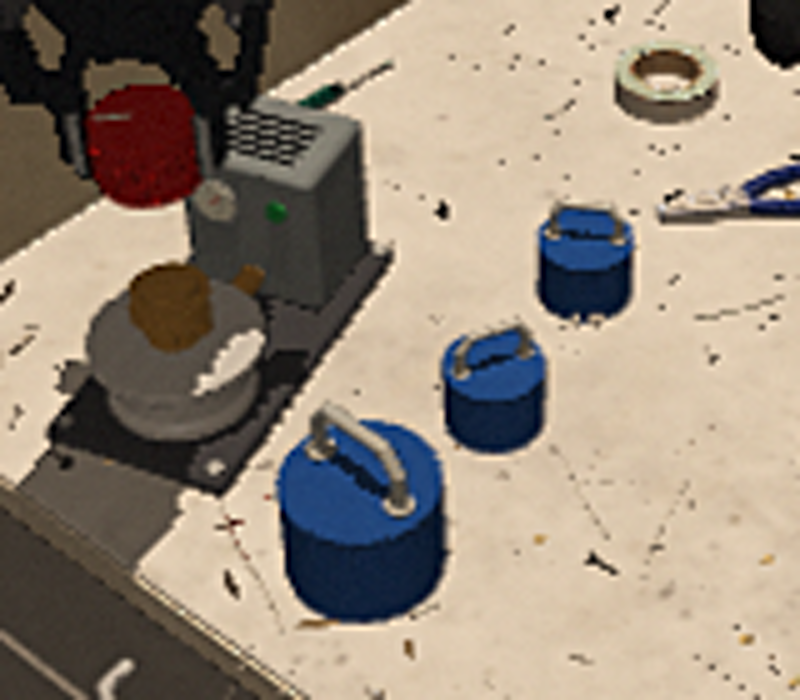

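```bash
python3 -c "
from bench import r
print(r.hand_in())"
```

```text
the job is handed in; nothing more can be done
None
```

The job is done and handed in at about 15.3 s of the 51 s allowed; the hand-in gave no verdict.

- **Cover:** I lifted the large blue cover off the bowl and stood it upright on the bench to the right of the unit, at about (430, 0) mm.
- **Cap:** Counter-clockwise it stopped after about 6° by the stripe (0.83 N·m on the wrist). Clockwise it turned freely, about 66° from that stop, and then lifted off.
- **Last checks:**
  - The cap is held at 53 mm opening, about 94 mm above where it sat.
  - The tool is vertical to within 0.01° and the joints are still.
  - The last scene picture shows the bare neck, the cover upright and the two small covers in place. The screwdriver looks unmoved. I did not look again at the loupe and weights, but the path stayed well clear of them.
- **Disagreement:** The first top-camera estimate put the cover handle 5–9 mm off the wrist view in y. I aimed between the two, and the grasp held.

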